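Rack the dough boxes snugly and wind the rest timer

ROBOT

A 6-joint arm with a two-finger parallel gripper is mounted at the origin on the work surface. World frame = base frame: x ahead of the robot, y to its left, z up, the work surface at z = 0. Lengths are in mm, angles in degrees, forces in N, time in s.
With the tool pointing down it reaches from about 300 to 850 mm from the base axis. Payload 4.2 kg.
Tool frame: the origin (TCP) lies at the very end of the fingers, on their centre line; the grasp point (between the pads) lies 19 mm behind it (env.tcp_to_grasp is the distance from the TCP to the grasp point, in mm); z points along the fingers, y is the line along which they close (so a half turn about z gives the same grasp; the last joint's range is limited). The gripper opens to 91 mm and grips with 3 to 60 N. Pads are 32 mm wide; open, the fingers measure 118 mm over their backs; the gripper's body (76 mm by 178 mm) begins 60 mm behind the grasp point.
Start: joints at [72.078, 18.312, 89.639, -0, 72.044, -1.146], TCP at [165.967, 550.544, 213.976] pointing down, gripper open.
Joint ranges: [-177.97, 177.97], [-48.28, 115.42], [12.27, 149.76], [-77.06, 257.06], [2.81, 150.46], [-146.56, 146.56]. Speed limits (degrees/s): [147.25, 147.25, 180, 180, 180, 180].

INTERFACE

Orientations are given as [roll, pitch, yaw] about the fixed x, y, z axes, in that order (R = Rz(yaw) Ry(pitch) Rx(roll)).
In Python, from workcell import env gives the robot as it stands.
- The arm moves only by the tool move_arm, never from a script. Its argument "plan" is a list of rows, each a list of 3 entries, a list of its own where there are three numbers: the shift along the world's x, y, z in cm, then the turn about the world's z in degrees, then the closure, from 0 (fully open) to 1 (shut). In form: [[[x, y, z], turn, claw], ...]. A call has 1 to 5 rows; each row shifts and turns the commanded pose from where the row before left it; what a row does not reach is not made up. A row lasts 1/10 s, in which the tool goes at most 50 mm and 8.59 degrees, less where a joint would pass 70% of its speed; a pose out of reach is approached as far as the arm can. A call is refused whole if a number of a shift passes 5 or a number of a turn 8.59, either way. A call with a gripper value outside its range is refused whole. The fingers move at their own pace and stop on an object; "squeeze" is the grip in N (left out, the last holds). Time passes only in rows, so rows that do not move let the fingers close. It gives the time, the measured TCP pose, the force, the opening and the grip force at its end, in the units of the state.
- env.state(): the state, without advancing time (a new reading comes with each control period).
- env.grab_frame(name): name is "side" or "top"; returns a dict with "frame" (384x512x3 uint8, red, green, blue), "z_map" (384x512 float32, mm along the optical axis (not along the pixel's ray), 0 where there is no reading), "fovy" (degrees; the focal length in pixels is half the picture's height over the tangent of half this angle, whatever the lens; pixels are square), "cx", "cy" (the principal point, pixels), "position" and "orientation" of the camera in the world. Camera axes: x right, y down, z forward; pixel columns grow to the right and rows downward; lengths in mm; the calibration is good to about 2 mm. A picture is of the moment at which its call begins.
- env.job_done(): hands the job in; it is judged then, once.
Trained networks look in a picture, given as the dict that the camera call returned (one of the last four; its "shot" number tells which), for a name from the list of things; names that differ only in an ending like _2 or _b are one class to them, and where a whole thing is asked for, a point or a joint stands for the part that bears it (a point fixed in the world has none). Each returns a list of dicts, best first, with "score" (0 to 1); they miss things now and then, are a little off and sometimes report something else, mostly with a low value. They report only what shows in the picture. A call takes as long as a camera call. They do not tell look-alikes from the thing itself.
- env.search_frame(picture, label): "point" ([column, row] in pixels, amid what is visible of it).
- env.landmark_of(picture, label): "point" ([column, row] in pixels: a listed point, or the origin of a listed thing).
The state is a dict: "time_s": time; "qpos": joint angles; "qvel": joint speeds; "effort": joint torques, N m; "ee_pos": TCP position; "ee_rot": TCP orientation; "force": force on the tool from outside, world axes, zero at the start; "torque": the same for the moment, N m; "gripper_width": finger opening in mm; "gripper_force": force on a finger pad.
Only numpy, scipy, OpenCV 4.12 (cv2) and the standard library are available. Lean on these libraries where they do the work, as an engineer would, in place of code of your own. Each camera call takes 0.05 s, during which the arm holds its last target. There are 200 camera calls.

TASK

Put all the dough boxes out to rest: slide the grey stop back, stand every box upright on the floor of the rack in one row with its label still facing away from the robot, then push the stop in so that the row is snug, without gaps, between the end wall and the stop. Then wind the kitchen timer clockwise until its red pointer is at the green 20-minute mark, pressing the timer down as you turn so that its case neither spins nor wanders. Leave everything else on the counter where it is.

Things in the scene. Friction and masses are not known exactly. Their poses are not given: they have to be found in the camera images.
- dough_a: White dough box, red lid and label, may be absent: 76 (x) x 50 (y) x 80 mm high, 0.2 to 0.33 kg, bottom-heavy. Origin: centre of its underside, z up. On the lid a grip bar 16 mm thick (x), 40 mm long (y), 80 to 110 mm above the underside: pinch it across x. Label on the +x face, black stripe along that edge of the lid; it faces roughly away from the robot at the start.
- dough_b: White dough box, green lid and label, may be absent: 76 (x) x 50 (y) x 80 mm high, 0.2 to 0.33 kg, bottom-heavy. Origin: centre of its underside, z up. On the lid a grip bar 16 mm thick (x), 40 mm long (y), 80 to 110 mm above the underside: pinch it across x. Label on the +x face, black stripe along that edge of the lid; it faces roughly away from the robot at the start.
- dough_c: White dough box, blue lid and label, may be absent: 76 (x) x 50 (y) x 80 mm high, 0.2 to 0.33 kg, bottom-heavy. Origin: centre of its underside, z up. On the lid a grip bar 16 mm thick (x), 40 mm long (y), 80 to 110 mm above the underside: pinch it across x. Label on the +x face, black stripe along that edge of the lid; it faces roughly away from the robot at the start.
- dough_d: White dough box, yellow lid and label, may be absent: 76 (x) x 50 (y) x 80 mm high, 0.2 to 0.33 kg, bottom-heavy. Origin: centre of its underside, z up. On the lid a grip bar 16 mm thick (x), 40 mm long (y), 80 to 110 mm above the underside: pinch it across x. Label on the +x face, black stripe along that edge of the lid; it faces roughly away from the robot at the start.
- dough_e: White dough box, orange lid and label, may be absent: 76 (x) x 50 (y) x 80 mm high, 0.2 to 0.33 kg, bottom-heavy. Origin: centre of its underside, z up. On the lid a grip bar 16 mm thick (x), 40 mm long (y), 80 to 110 mm above the underside: pinch it across x. Label on the +x face, black stripe along that edge of the lid; it faces roughly away from the robot at the start.
- rack: Fixed wooden rack: tray 116 (x) x 390 mm (y), floor 10 mm above the counter; lips on both long edges, 8 mm above the floor, 104 mm apart inside. Origin: on the counter under the middle of the 290 mm packing length. End wall: inner face at y = -145 mm, top 90 mm above the counter; the grey stop faces it from +y. Boxes stand with their x along the rack's x, label to +x.
- rack_wall (a point): Foot of the end wall's inner face, middle of the tray, at floor height.
- end_stop (a joint): Slide of the grey end stop, m: 0 = fully open (290 mm between wall and stop), grows as it moves towards the wall; the free length is 0.290 - value; range 0 to 0.25. Rubs with about 2 N and stays where left. It starts too far in for the boxes.
- stop_face (a point): Foot of the stop's pressing face (100 x 65 mm), in the middle of the tray's depth, at floor height; the rack's y of this point is 0.145 - slide value.
- stop_grip (a point): Where to pinch the stop's black handle, a plate 14 mm thick (rack y), 44 mm wide (rack x), 62 mm behind the pressing face; the point is 70 mm above the counter, the plate's top 90 mm above the counter and its foot 28 mm above it.
- timer: Loose white wind-up timer, 100 mm across, case 40 mm high, 0.26 kg, rubber foot 72 mm across. Origin: centre of its underside, z up. Marks on top every 30 degrees (5 minutes): red = 0 at its -x side, green = 20 minutes, 120 degrees clockwise from red seen from above. The knob is stiff (0.12 N m): unless pressed down with some 10 to 20 N the whole unit spins instead.
- timer_knob (a joint): Knob angle, rad, clockwise from above; 0 at the red mark, 2.094 (20 minutes) at the green mark; range 0 to 5.6; starts between 0 and 0.5; stays where it is left.
- knob_grip (a point): On the knob's axis, 68 mm above the timer's underside. The knob is a disc 66 mm across (top 48 mm above the underside) with an upright bar 62 mm long (the point's x), 16 mm thick (y), top 78 mm above the underside. A red stripe on the bar's -x half is the pointer. The fingertips may press on the disc.
- timer_rim (a point): Point on the upper rim of the timer's case beside the red mark (50 mm from the axis).
- mug: Blue ceramic mug, 76 mm across, 85 mm high; a bystander, to be left alone.
- moka_pot: Aluminium stove-top coffee pot, 90 mm across, 160 mm high; a bystander, to be left alone.
- salt_jar: Glass jar, 48 mm across, 95 mm high; a bystander, to be left alone.
- oil_bottle: Green glass bottle, 60 mm across, 190 mm high; a bystander, to be left alone.
- sponge: Yellow sponge block 70 x 110 x 35 mm; a bystander, to be left alone.
- bowl: White bowl, 140 mm across, 55 mm high; a bystander, to be left alone.
- spatula: Spatula lying flat; a bystander, to be left alone.
Things that resemble listed ones, but are neither listed nor needed, are in the scene too. What is shaped like the dough_e but pink or purple is not meant.

How it is judged:
By the outcome, as a careful person would: the job done as asked, in the order asked, and still so for the second after the job is handed in, with the robot touching nothing.
Of dough_a, dough_b, dough_c, dough_d, dough_e only 3 to 5 are there at a start; the rules pass over those that are not, and their reading is None.
At some moment in a run one of dough_a, dough_b, dough_c, dough_d, dough_e may be knocked a few centimetres aside while the robot is not near it.
Once in a run the grip may slacken for a moment while it holds something.
It also fails if it takes over 210 s, if anything falls off the work surface, if the arm or the gripper's body presses on something with over 40 N, if the wrist force passes 120 N, or if a joint passes its speed limit or range.

## Working session

There is one attempt and no reset: what is moved stays moved. The work goes in short steps, Python scripts to look and compute and a tool call to move; the robot and the scene stay as the last step left them, time stands still between calls to the robot, and variables do not carry over. Pictures are saved under pics/ and viewed, at most 14 in all, crops included, and the job is handed in when it is done.

Besides the shell and the picture viewer there is one more tool, called after "Emit:" in YAML: its name, and indented under it one key for each argument. move_arm: Moves the arm, as the interface text tells. Its arguments: {"type":"object","properties":{"plan":{"type":"array","items":{"type":"array"}},"squeeze":{"type":"number"}},"required":["plan"]}

```bash
ls; mkdir -p pics; cat > h.py <<'E'
import numpy as np, cv2
from scipy.spatial.transform import Rotation as R
from workcell import env
def cam(d):
    f=d["frame"].shape[0]/2/np.tan(np.radians(d["fovy"])/2)
    o=np.array(d["orientation"],float)
    M=o if o.shape==(3,3) else R.from_euler('xyz',o,degrees=True).as_matrix()
    return f,M,np.array(d["position"],float)
def ray(d,p):
    f,M,c=cam(d); return c,M@np.array([(p[0]-d["cx"])/f,(p[1]-d["cy"])/f,1.])
def onz(d,p,z):
    c,r=ray(d,p); return c+r*(z-c[2])/r[2]
def dep(d,p):
    u,v=int(round(p[0])),int(round(p[1])); w=d["z_map"][max(0,v-1):v+2,max(0,u-1):u+2]; w=w[w>0]
    c,r=ray(d,p); return c+r*np.median(w) if w.size else None
def tri(d1,p1,d2,p2):
    c1,r1=ray(d1,p1);c2,r2=ray(d2,p2)
    t=np.linalg.lstsq(np.c_[r1,-r2],c2-c1,rcond=None)[0]
    a,b=c1+r1*t[0],c2+r2*t[1]; return (a+b)/2,np.linalg.norm(a-b)
def cloud(d):
    f,M,c=cam(d); v,u=np.mgrid[0:384,0:512]; z=d["z_map"]
    P=np.stack([(u-d["cx"])/f*z,(v-d["cy"])/f*z,z],-1)@M.T+c; P[z<=0]=np.nan; return P
def save(d,n,box=None,s=1):
    im=d["frame"][...,::-1]
    if box: im=im[box[1]:box[3],box[0]:box[2]]
    cv2.imwrite(f"pics/{n}.png",cv2.resize(im,None,fx=s,fy=s,interpolation=cv2.INTER_CUBIC))
E
python3 - <<'E'
from h import *
s=env.state(); print({k:np.round(v,2).tolist() for k,v in s.items()})
for n in("top","side"):
    d=env.grab_frame(n); save(d,n+"0",s=1.5); print(n,d["fovy"],d["cx"],d["cy"],d["position"],d["orientation"],d["shot"])
    for l in ["dough_a","dough_b","dough_c","dough_d","dough_e","rack","stop_grip","stop_face","rack_wall","timer","knob_grip","timer_rim"]:
        print(l,[(np.round(x["point"],1).tolist(),round(x["score"],2)) for x in env.landmark_of(d,l)][:6])
E
```

```text
pics
{'time_s': 0.0, 'qpos': [72.08, 18.35, 89.71, 0.0, 72.04, -1.15], 'qvel': [-0.02, 0.04, 0.13, 0.05, 0.01, 0.05], 'effort': [-0.0, -41.25, -23.2, 0.07, 0.05, -0.0], 'ee_pos': [165.81, 550.03, 213.1], 'ee_rot': [-179.89, -0.0, 163.22], 'force': [0.91, -0.26, -0.23], 'torque': [0.02, 0.01, 0.05], 'gripper_force': 0.0, 'gripper_width': 91.41}
top 45.022690916739 261.6028139264191 192.84551423705645 [ 281.54087116   -3.07097043 1337.17046605] [-168.93334124   -1.5032077   -88.5555672 ] 1
dough_a [([165.9, 271.0], 0.86), ([343.4, 280.0], 0.85), ([109.5, 206.7], 0.83), ([208.4, 218.0], 0.73), ([304.0, 267.6], 0.67), ([241.1, 258.6], 0.67)]
dough_b [([165.9, 271.0], 0.86), ([343.4, 280.0], 0.85), ([109.5, 206.7], 0.83), ([208.4, 218.0], 0.73), ([304.0, 267.6], 0.67), ([241.1, 258.6], 0.67)]
dough_c [([165.9, 271.0], 0.86), ([343.4, 280.0], 0.85), ([109.5, 206.7], 0.83), ([208.4, 218.0], 0.73), ([304.0, 267.6], 0.67), ([241.1, 258.6], 0.67)]
dough_d [([165.9, 271.0], 0.86), ([343.4, 280.0], 0.85), ([109.5, 206.7], 0.83), ([208.4, 218.0], 0.73), ([304.0, 267.6], 0.67), ([241.1, 258.6], 0.
[... 958 characters left out ...]
0, 204.0], 0.9), ([223.9, 183.0], 0.89), ([196.0, 245.3], 0.84), ([235.6, 243.3], 0.71), ([224.1, 137.4], 0.65)]
dough_d [([183.0, 163.1], 0.95), ([198.0, 204.0], 0.9), ([223.9, 183.0], 0.89), ([196.0, 245.3], 0.84), ([235.6, 243.3], 0.71), ([224.1, 137.4], 0.65)]
dough_e [([183.0, 163.1], 0.95), ([198.0, 204.0], 0.9), ([223.9, 183.0], 0.89), ([196.0, 245.3], 0.84), ([235.6, 243.3], 0.71), ([224.1, 137.4], 0.65)]
rack [([281.7, 195.5], 0.74)]
stop_grip [([317.2, 200.4], 0.74), ([281.2, 183.2], 0.6)]
stop_face []
rack_wall [([292.1, 224.3], 0.9)]
timer [([244.6, 292.9], 0.78)]
knob_grip [([244.3, 280.2], 0.56), ([245.8, 294.4], 0.32)]
timer_rim [([292.6, 224.5], 0.36), ([239.9, 277.5], 0.24)]
```

View pics/top0.png

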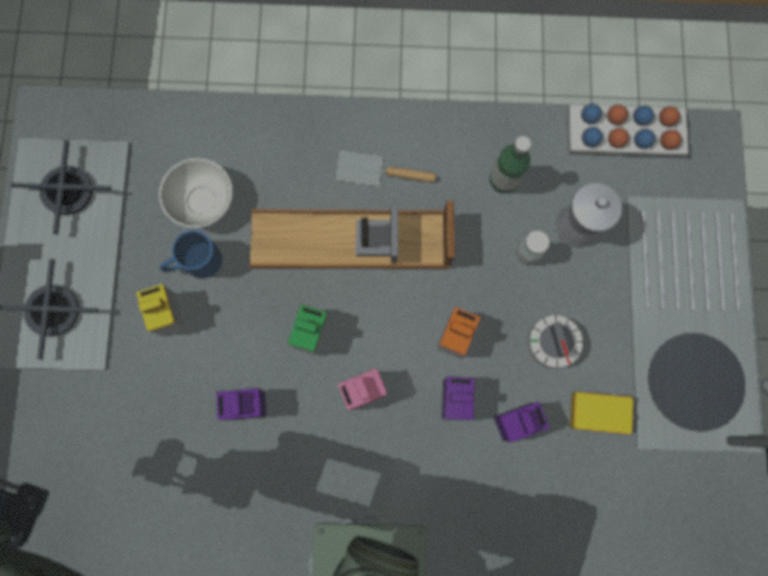

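View pics/side0.png

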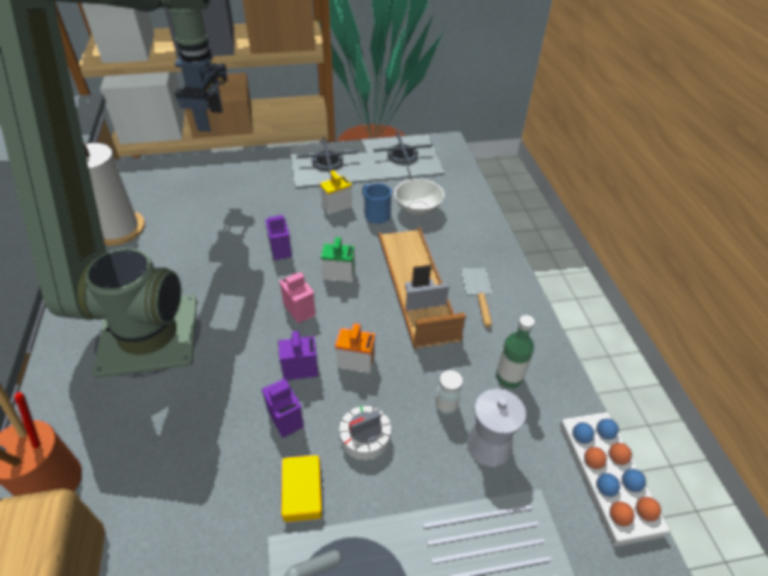

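The top view shows these look-alike candidates, with pixels from the 1.5x view:
- Boxes I want: yellow (155,306), green (307,328), orange (460,332). Red and blue are absent.
- Decoys: pink (362,389) and purple (240,404), (459,398), (522,422).
- Stop handle: black plate at (364,233). The end wall is at (449,231).
- Timer at (556,341): red mark at lower right, green mark at left.

Next I'll measure precisely from the depth of both views.

```bash
cat >> h.py <<'E'
HUE={"b":(45,75),"d":(24,34),"e":(6,17)}
def boxes(ds,excl=None):
    out={}
    for k,(h0,h1) in HUE.items():
        pts=[];bars=[]
        for d in ds:
            P=cloud(d); hsv=cv2.cvtColor(d["frame"],cv2.COLOR_RGB2HSV)
            m=(hsv[...,0]>=h0)&(hsv[...,0]<=h1)&(hsv[...,1]>150)&(hsv[...,2]>60)&(P[...,2]>68)&(P[...,2]<125)&(P[...,0]>200)&(P[...,0]<700)&(abs(P[...,1])<600)
            n,lab,st,ce=cv2.connectedComponentsWithStats(m.astype(np.uint8))
            if n<2: continue
            i=1+np.argmax(st[1:,4]); 
            if st[i,4]<30: continue
            c=np.nanmedian(P[lab==i],0)
            near=(np.hypot(P[...,0]-c[0],P[...,1]-c[1])<58)
            pts.append(P[near&(P[...,2]>73)&(P[...,2]<88)]); bars.append(P[near&(P[...,2]>97)&(P[...,2]<120)])
        if not pts: out[k]=None; continue
        r=[]
        for q,b in list(zip(pts,bars)):
            rc=cv2.minAreaRect(q[:,:2].astype(np.float32)); (cx,cy),(w,h),a=rc
            if w<h: a-=90; w,h=h,w
            a=(a+90)%180-90
            rb=cv2.minAreaRect(b[:,:2].astype(np.float32)) if len(b)>4 else None
            r.append((np.round([cx,cy,w,h,a],1).tolist(),np.round(np.median(q[:,2]),1).item(),[np.round(rb[0],1).tolist(),np.round(rb[1],1).tolist(),round(rb[2],1),np.round(np.percentile(b[:,2],80),1).item()] if rb else None))
        out[k]=r
    return out
E
python3 - <<'E'
from h import *
t=env.grab_frame("top");s=env.grab_frame("side")
for k,v in boxes([t,s]).items():
    print(k); [print("  ",x) for x in v]
np.savez("c.npz",t=cloud(t),s=cloud(s),ti=t["frame"],si=s["frame"])
for n,d,g in(("top",t,(241.6,154.6)),("side",s,(281.2,183.2))): print(n,"grip",dep(d,g),onz(d,g,70))
print("grip tri",tri(t,(241.6,154.6),s,(281.2,183.2)),"wall",tri(t,(292.8,158.9),s,(292.1,224.3)),"knob",tri(t,(372.6,224.6),s,(244.3,280.2)))
for nm,d in(("top",t),("side",s)):
    P=cloud(d);hsv=cv2.cvtColor(d["frame"],cv2.COLOR_RGB2HSV);V=hsv[...,2]
    reg=(P[...,0]>420)&(P[...,0]<620)&(P[...,1]<260)&(P[...,1]>-160)
    for lab,m in (("z>80",reg&(P[...,2]>82)&(P[...,2]<95)),("68-80",reg&(P[...,2]>66)&(P[...,2]<79)),("tray",reg&(P[...,2]>6)&(P[...,2]<24)&(hsv[...,1]>90)),):
        n,L,st,ce=cv2.connectedComponentsWithStats(m.astype(np.uint8))
        for i in range(1,n):
            if st[i,4]>8:
                q=P[L==i];r=cv2.minAreaRect(q[:,:2].astype(np.float32)); print(nm,lab,st[i,4],[np.round(x,1).tolist() if not np.isscalar(x) else round(x,1) for x in r],"z",np.round(np.median(q[:,2]),1),"y",np.round(np.percentile(q[:,1],[2,98]),1),"x",np.round(np.percentile(q[:,0],[2,98]),1))
save(t,"timer0",(340,195,412,255),8); save(t,"rack0",(155,125,315,190),5)
E
```

```text
b
   ([451.6, 124.4, 75.8, 56.0, -15.3], 79.6, [[451.6, 122.6], [40.1, 15.6], 75.0, 110.9])
d
   ([483.6, 402.8, 76.3, 51.6, 20.3], 80.1, [[483.7, 403.3], [16.7, 41.7], 20.0, 111.0])
   ([480.6, 400.5, 77.3, 51.6, 20.2], 79.2, [[480.8, 400.2], [16.7, 39.9], 19.7, 110.3])
e
   ([457.2, -154.2, 77.4, 50.7, -21.0], 80.1, [[456.6, -154.1], [39.6, 16.6], 68.3, 111.1])
   ([453.3, -155.7, 76.9, 52.3, -23.3], 79.6, [[454.5, -154.2], [43.0, 15.8], 66.4, 110.1])
top grip [633.43419659  28.84395665  88.96492234] [638.78077562  29.32886406  70.        ]
side grip [640.77420948  20.53536144  67.80940894] [640.12440371  18.4057597   70.        ]
grip tri (array([642.84274077,  29.62278963,  58.2755923 ]), np.float64(1.4566450676186655)) wall (array([ 649.35799593, -121.63928359,    7.05574565]), np.float64(2.1345816112526577)) knob (array([ 450.05833028, -341.10175602,   64.41532493]), np.float64(1.3571577519247766))
top z>80 52 [[605.8, -134.9], [12.2, 27.8], 88.8] z 89.3 y [-140.6 -128.8] x [592.3 619.5]
top z>80 18 [[449.4, -139.0], [24.7, 11.7], 61.1] z 84.2 y [-149.5 -132. ] x [444.1 459.6]

[... 831 characters left out ...]
1], [41.3, 384.2], 1.1] z 11.0 y [-122.5  242.3] x [581.2 619.3]
side z>80 14 [[447.8, 108.1], [7.2, 14.8], 85.2] z 87.3 y [104.6 111.7] x [440.6 455.3]
side z>80 41 [[604.1, -135.4], [17.1, 29.3], 77.9] z 87.9 y [-143.6 -126.9] x [589.7 618.2]
side 68-80 61 [[453.2, 111.4], [32.3, 65.9], 75.3] z 73.7 y [ 90.3 130.5] x [423.9 488.8]
side 68-80 33 [[605.2, -31.5], [27.5, 13.1], 11.8] z 75.7 y [-37.9 -26.4] x [592.  619.7]
side 68-80 29 [[604.1, -141.7], [7.0, 29.8], 82.6] z 72.8 y [-144.7 -136.5] x [590.  619.1]
side 68-80 17 [[435.5, -139.5], [35.9, 10.2], 57.6] z 77.7 y [-155.3 -123.5] x [422.5 442.5]
side tray 583 [[598.6, 52.3], [44.0, 392.0], 0.4] z 10.9 y [-141.6  242.1] x [578.7 619. ]
```

View pics/timer0.png

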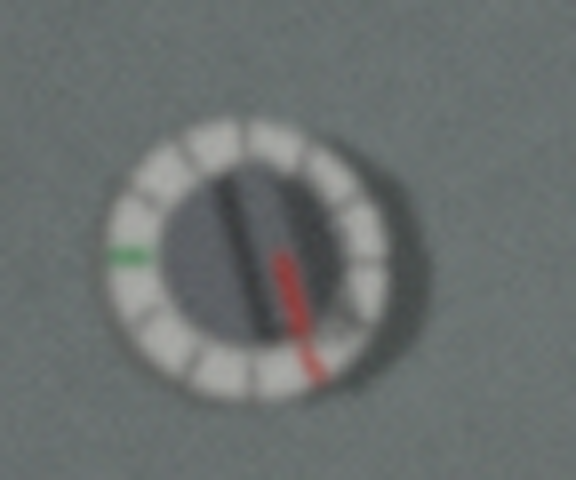

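View pics/rack0.png

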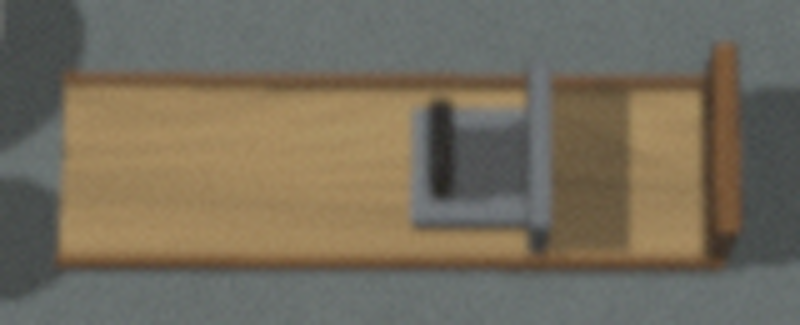

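The timer crop shows the centre near (247,258), the pointer tip at (300,330), the red mark at (315,370) and the green mark at (130,256). The rack crop shows the stop's black handle at (440,148), the stop plate at (540,155) and the end wall at (722,150). My rack window cut off at x=620, so I'll refit the rack and measure the timer's angles.

```bash
cat >> h.py <<'E'
def rect(q):
    (c,wh,a)=cv2.minAreaRect(q.astype(np.float32)); w,h=wh
    if w<h: a-=90; w,h=h,w
    return np.round([*c,w,h,(a+90)%180-90],1).tolist()
def rack(P,frame):
    hsv=cv2.cvtColor(frame,cv2.COLOR_RGB2HSV)
    reg=(P[...,0]>560)&(P[...,0]<740)&(P[...,1]<270)&(P[...,1]>-165)
    r={}
    for k,lo,hi,c in(("tall",83,96,None),("plate",68,82,"g"),("tray",5,26,"w")):
        m=reg&(P[...,2]>lo)&(P[...,2]<hi)
        if c=="w": m&=(hsv[...,1]>80)
        if c=="g": m&=(hsv[...,1]<70)
        m=cv2.morphologyEx(m.astype(np.uint8),cv2.MORPH_CLOSE,np.ones((3,3)))
        n,L,st,_=cv2.connectedComponentsWithStats(m)
        r[k]=[(rect(P[(L==i)&np.isfinite(P[...,2])][:,:2]),int(st[i,4])) for i in range(1,n) if st[i,4]>12]
    return r
E
python3 - <<'E'
from h import *
z=np.load("c.npz")
for n in "ts":
    for k,v in rack(z[n],z[n+"i"]).items(): print(n,k,v)
for n in "ts":
    P=z[n];im=z[n+"i"];hsv=cv2.cvtColor(im,cv2.COLOR_RGB2HSV).astype(int)
    near=np.hypot(P[...,0]-450,P[...,1]+341)<75
    case=near&(P[...,2]>20); (c,rad)=cv2.minEnclosingCircle(P[near&(P[...,2]>33)&(P[...,2]<46)][:,:2].astype(np.float32)); print(n,"case",np.round(c,1),rad)
    red=near&((hsv[...,0]<8)|(hsv[...,0]>172))&(hsv[...,1]>110)
    grn=near&(hsv[...,0]>40)&(hsv[...,0]<80)&(hsv[...,1]>60)
    for nm,m in(("redptr",red&(P[...,2]>60)),("redmark",red&(P[...,2]<48)),("green",grn)):
        q=P[m]; 
        if len(q): g=np.nanmean(q,0); print(nm,len(q),np.round(g,1),"ang",np.degrees(np.arctan2(g[1]-c[1],g[0]-c[0])).round(1))
    b=P[near&(P[...,2]>68)&(P[...,2]<90)]; print("bar",rect(b[:,:2]),np.median(b[:,2]))
E
```

```text
t tall [([647.1, -133.2, 110.7, 14.8, 0.4], 202), ([643.5, 26.7, 44.4, 14.0, 1.6], 84)]
t plate [([643.5, -29.6, 99.8, 8.7, 1.5], 140)]
t tray [([640.6, 55.8, 388.3, 116.7, -88.8], 4104)]
s tall [([639.3, 25.0, 43.3, 15.5, 3.8], 49), ([644.1, -134.9, 109.8, 18.2, 0.7], 152)]
s plate [([639.5, 20.0, 29.9, 6.7, 3.5], 27), ([641.0, -28.1, 99.2, 18.6, 2.3], 117)]
s tray [([638.2, 54.4, 398.1, 117.8, -88.7], 1373)]
t case [ 448.5 -341.2] 50.16518020629883
redptr 15 [ 431.1 -346.5   78.7] ang -163.2
green 2 [ 445.6 -298.4   41.4] ang 93.9
bar [447.4, -340.8, 62.4, 18.0, 16.0] 76.7222023234533
s case [ 445. -342.] 50.42272186279297
redptr 16 [ 428.8 -346.5   78.6] ang -164.7
green 5 [ 445.3 -297.1   39.7] ang 89.7
bar [444.6, -342.7, 61.9, 17.4, 15.3] 76.76329981827678
```

Measurements check out:
- Lids are at 80 mm and bars at 110 mm.
- Rack yaw is about 1.3°, the handle is at (641.5, 26), and the wall's inner face is at y≈-127.5.
- The timer is at (447,-341.5), with the bar at 15.5°.

First move is to the stop handle, passing above everything.

Emit:
move_arm:
  plan:
    - [[3.0, -3.3, 0], 1.2, 0.2]
    - [[3.0, -3.3, 0], 1.2, 0.5]
    - [[3.0, -3.3, 0], 1.2, 0.5]
    - [[3.0, -3.3, 0], 1.2, 0.5]
    - [[3.0, -3.3, 0], 1.2, 0.5]
  squeeze: 20

```text
time_s: 1.9
ee_pos: [316.9, 384.2, 214.2]
ee_rot: [180.0, 0.0, 169.3]
force: [1.1, 0.7, 0.4]
gripper_width: 54.1
gripper_force: 0.0
```

Emit:
move_arm:
  plan:
    - [[3.0, -3.3, 0], 1.2, 0.5]
    - [[3.0, -3.3, 0], 1.2, 0.5]
    - [[3.0, -3.3, 0], 1.2, 0.5]
    - [[3.0, -3.3, 0], 1.2, 0.5]
    - [[3.0, -3.3, 0], 1.2, 0.5]

```text
time_s: 2.4
ee_pos: [467.0, 219.0, 214.2]
ee_rot: [180.0, 0.0, 175.3]
force: [1.3, 0.5, 0.5]
gripper_width: 45.2
gripper_force: 0.0
```

Emit:
move_arm:
  plan:
    - [[3.0, -3.3, 0], 1.2, 0.5]
    - [[3.0, -3.3, 0], 1.2, 0.5]
    - [[3.0, -3.3, 0], 1.2, 0.5]
    - [[3.0, -3.3, 0], 1.2, 0.5]
    - [[3.0, -3.3, 0], 1.2, 0.5]

```text
time_s: 2.9
ee_pos: [617.0, 54.0, 214.0]
ee_rot: [180.0, 0.0, -178.7]
force: [0.5, 0.6, 0.3]
gripper_width: 45.5
gripper_force: 0.0
```

Emit:
move_arm:
  plan:
    - [[2.4, -2.8, -2], 0, 0.5]
    - [[0, 0, -4], 0, 0.5]
    - [[0, 0, -4], 0, 0.5]
    - [[0, 0, -2], 0, 0.5]
    - [[0, 0, -1], 0, 0.5]

```text
time_s: 3.4
ee_pos: [638.6, 27.3, 81.3]
ee_rot: [180.0, -0.3, -178.8]
force: [0.4, -0.3, 0.4]
gripper_width: 45.6
gripper_force: 0.0
```

Emit:
move_arm:
  plan:
    - [[0, 0, -1.5], 0, 0.5]
    - [[0, 0, -1.5], 0, 0.5]
    - [[0, 0, 0], 0, 1]
    - [[0, 0, 0], 0, 1]
    - [[0, 0, 0], 0, 1]

```text
time_s: 3.9
ee_pos: [641.0, 27.6, 55.5]
ee_rot: [180.0, 0.2, -178.8]
force: [0.3, 0.9, -0.2]
gripper_width: 24.3
gripper_force: 0.0
```

Emit:
move_arm:
  plan:
    - [[0, 0, 0], 0, 1]
    - [[0, 0, 0], 0, 1]
    - [[0, 0, 0], 0, 1]

```text
time_s: 4.2
ee_pos: [640.7, 27.6, 55.1]
ee_rot: [-180.0, 0.1, -178.7]
force: [-0.2, -0.1, 4.8]
gripper_width: 14.2
gripper_force: 20.0
```

Emit:
move_arm:
  plan:
    - [[-0.05, 2.4, 0], 0, 1]
    - [[-0.05, 2.4, 0], 0, 1]
    - [[-0.05, 2.4, 0], 0, 1]
    - [[-0.05, 2.4, 0], 0, 1]
    - [[-0.07, 2.4, 0], 0, 1]

```text
time_s: 4.7
ee_pos: [637.2, 147.2, 55.0]
ee_rot: [-179.9, 0.0, -178.7]
force: [-2.2, -4.3, 5.9]
gripper_width: 13.8
gripper_force: 20.0
```

Emit:
move_arm:
  plan:
    - [[0, 0.8, 0], 0, 1]
    - [[0, 0, 0], 0, 0.5]
    - [[0, 0, 0], 0, 0.5]
    - [[0, 0, 0], 0, 0.5]
    - [[0, 0, 1], 0, 0.5]

```text
time_s: 5.2
ee_pos: [636.1, 154.6, 62.6]
ee_rot: [-180.0, -0.2, -178.8]
force: [-0.1, -0.3, -0.1]
gripper_width: 43.3
gripper_force: 0.0
```

Emit:
move_arm:
  plan:
    - [[0, 0, 3], 0, 0.5]
    - [[0, 0, 4], 0, 0.5]
    - [[0, 0, 4], 0, 0.2]
    - [[0, 0, 4], 0, 0.2]
    - [[0, 0, 0], 0, 0]

```text
time_s: 5.7
ee_pos: [640.5, 155.7, 221.8]
ee_rot: [179.8, 0.8, -178.8]
force: [0.6, -1.2, 0.0]
gripper_width: 66.6
gripper_force: 0.0
```

Emit:
move_arm:
  plan:
    - [[0, 0, 0], -8.5, 0]
    - [[0, 0, 0], -8.5, 0]
    - [[0, 0, 0], -8.5, 0]
    - [[0, 0, 0], -8.5, 0]
    - [[0, 0, 0], -8.5, 0]

```text
time_s: 6.2
ee_pos: [637.1, 155.0, 213.9]
ee_rot: [-180.0, -0.0, 138.3]
force: [-0.6, -0.9, -0.5]
gripper_width: 90.7
gripper_force: 0.0
```

Emit:
move_arm:
  plan:
    - [[0, 0, 0], -8.5, 0]
    - [[0, 0, 0], -8.5, 0]
    - [[0, 0, 0], -8.5, 0]
    - [[0, 0, 0], -8.5, 0]
    - [[0, 0, 0], -8.5, 0]

```text
time_s: 6.7
ee_pos: [637.1, 155.0, 213.8]
ee_rot: [-180.0, 0.0, 95.8]
force: [0.4, -0.6, -0.5]
gripper_width: 91.4
gripper_force: 0.0
```

Emit:
move_arm:
  plan:
    - [[0, 0, 0], -8.5, 0]
    - [[0, 0, 0], -8.5, 0]
    - [[0, 0, 0], -4.5, 0]

```text
time_s: 7.0
ee_pos: [637.1, 155.0, 213.8]
ee_rot: [-180.0, 0.0, 74.4]
force: [-0.5, 0.9, 0.4]
gripper_width: 91.1
gripper_force: 0.0
```

```bash
cat > look.py <<'E'
from h import *
t=env.grab_frame("top");s=env.grab_frame("side")
for k,v in boxes([t,s]).items():
    print(k); [print("  ",x) for x in (v or [])]
for d in(t,s):
    for k,v in rack(cloud(d),d["frame"]).items(): print(k,v)
st=env.state(); print(st["time_s"],np.round(st["ee_pos"],1),np.round(st["ee_rot"],1))
E
python3 look.py
```

```text
b
   ([451.3, 123.4, 75.9, 53.3, -15.2], 79.3, [[451.8, 122.3], [40.8, 15.8], 75.4, 110.0])
d
   ([484.1, 402.5, 77.4, 50.6, 20.1], 79.6, [[484.5, 402.0], [16.7, 40.1], 19.9, 110.8])
   ([480.6, 401.9, 78.0, 58.9, 16.1], 79.1, [[481.1, 401.5], [16.9, 41.4], 20.8, 110.3])
e
   ([456.8, -154.2, 77.1, 50.9, -21.3], 79.7, [[456.9, -153.9], [39.7, 16.0], 69.5, 110.8])
   ([454.1, -154.9, 77.2, 55.0, -22.2], 79.5, [[454.2, -154.6], [42.4, 16.1], 68.3, 110.5])
tall [([647.6, -133.7, 110.5, 14.5, 1.3], 199)]
plate [([640.3, 99.8, 98.6, 12.0, 0.6], 136)]
tray [([643.3, -10.2, 255.2, 115.8, -88.6], 2907)]
tall [([636.0, 155.2, 42.9, 16.2, 0.3], 43), ([644.1, -134.4, 110.7, 19.0, 0.7], 151)]
plate [([634.5, 150.5, 32.0, 8.1, 6.4], 27), ([637.8, 100.0, 98.3, 21.1, 4.4], 104)]
tray [([681.9, 197.9, 102.0, 22.5, 74.6], 52), ([638.7, 54.1, 395.8, 117.5, -88.2], 1384)]
7.1 [637.1 155.1 213.9] [-180.     0.    74.7]
```

Emit:
move_arm:
  plan:
    - [[-3.7, -0.65, 0], 0, 0.35]
    - [[-3.7, -0.65, 0], 0, 0.35]
    - [[-3.7, -0.65, 0], 0, 0.35]
    - [[-3.7, -0.65, 0], 0, 0.35]
    - [[-3.8, -0.6, -2], 0, 0.35]

```text
time_s: 7.6
ee_pos: [451.6, 123.5, 195.8]
ee_rot: [179.7, -0.2, 74.8]
force: [0.6, -0.0, 0.4]
gripper_width: 59.8
gripper_force: 0.0
```

Emit:
move_arm:
  plan:
    - [[0, 0, -4], 0, 0.35]
    - [[0, 0, -3], 0, 0.35]
    - [[0, 0, -2], 0, 0.35]
    - [[0, 0, -1], 0, 0.35]
    - [[0, 0, -0.9], 0, 0.35]

```text
time_s: 8.1
ee_pos: [451.5, 123.5, 84.7]
ee_rot: [180.0, -0.0, 74.8]
force: [0.5, 0.4, 0.1]
gripper_width: 59.3
gripper_force: 0.0
```

Emit:
move_arm:
  plan:
    - [[0, 0, 0], 0, 1]
    - [[0, 0, 0], 0, 1]
    - [[0, 0, 0], 0, 1]
    - [[0, 0, 0], 0, 1]
    - [[0, 0, 0], 0, 1]
  squeeze: 40

```text
time_s: 8.6
ee_pos: [451.6, 123.6, 85.4]
ee_rot: [179.9, -0.0, 74.7]
force: [-0.3, 0.6, 0.1]
gripper_width: 21.9
gripper_force: 0.0
```

Emit:
move_arm:
  plan:
    - [[0, 0, 0], 0, 1]
    - [[0, 0, 0.5], 0, 1]
    - [[0, 0, 1.5], 0, 1]

```text
time_s: 8.9
ee_pos: [449.7, 123.2, 104.0]
ee_rot: [-179.8, 0.1, 74.7]
force: [0.1, -0.0, -2.4]
gripper_width: 15.8
gripper_force: 40.0
```

Emit:
move_arm:
  plan:
    - [[0, 0, 3], 0, 1]
    - [[0, 0, 4], 0, 1]
    - [[0, 0, 4], 0, 1]
    - [[1, -1, 0], 2, 1]
    - [[2.5, -2.8, 0], 2.4, 1]

```text
time_s: 9.4
ee_pos: [485.6, 86.8, 216.7]
ee_rot: [179.9, -0.1, 79.4]
force: [0.8, 0.5, -3.1]
gripper_width: 15.8
gripper_force: 40.0
```

Emit:
move_arm:
  plan:
    - [[2.5, -3, 0], 2.4, 1]
    - [[2.5, -3, 0], 2.4, 1]
    - [[2.5, -3, 0], 2.4, 1]
    - [[2.5, -3, 0], 2.4, 1]
    - [[2.5, -3, 0], 2.4, 1]

```text
time_s: 9.9
ee_pos: [611.6, -65.7, 214.6]
ee_rot: [-179.9, -0.0, 91.2]
force: [0.4, 0.9, -2.5]
gripper_width: 15.6
gripper_force: 40.0
```

Emit:
move_arm:
  plan:
    - [[2.0, -2, 0], 0.2, 1]
    - [[1, -1.3, 0], 0, 1]
    - [[0, 0, 0], 0, 1]
    - [[0, 0, 0], 0, 1]

```text
time_s: 10.3
ee_pos: [640.5, -97.1, 214.3]
ee_rot: [-179.9, -0.1, 91.3]
force: [-1.1, 0.3, -2.7]
gripper_width: 16.1
gripper_force: 40.0
```

```bash
python3 look.py; python3 -c "
from h import *
d=env.grab_frame('side'); save(d,'carry1',(200,120,400,270),4)"
```

```text
b
d
   ([484.3, 402.8, 76.3, 51.4, 21.2], 79.7, [[484.2, 402.3], [16.2, 38.9], 20.1, 110.4])
   ([481.8, 398.8, 80.7, 54.0, 16.9], 79.4, [[483.1, 398.5], [18.4, 42.9], 21.5, 109.4])
e
   ([454.1, -155.1, 76.5, 53.4, -21.6], 79.7, [[453.4, -155.2], [40.3, 16.5], 70.7, 110.0])
tall [([639.4, 156.0, 44.1, 11.7, 2.3], 78)]
plate [([640.3, 101.3, 98.6, 11.9, 2.6], 149), ([635.7, 150.7, 39.7, 8.2, -13.0], 20)]
tray [([639.7, 110.1, 280.5, 115.5, -88.3], 2760)]
tall [([644.7, -134.8, 109.7, 19.0, 2.7], 152)]
plate [([586.2, -0.2, 267.5, 80.0, 64.2], 84)]
tray [([638.6, 55.4, 398.1, 117.0, -88.3], 1033), ([683.8, 211.7, 23.6, 15.9, 78.2], 19)]
10.4 [640.4 -96.5 214.9] [-179.9   -0.    91.4]
```

View pics/carry1.png

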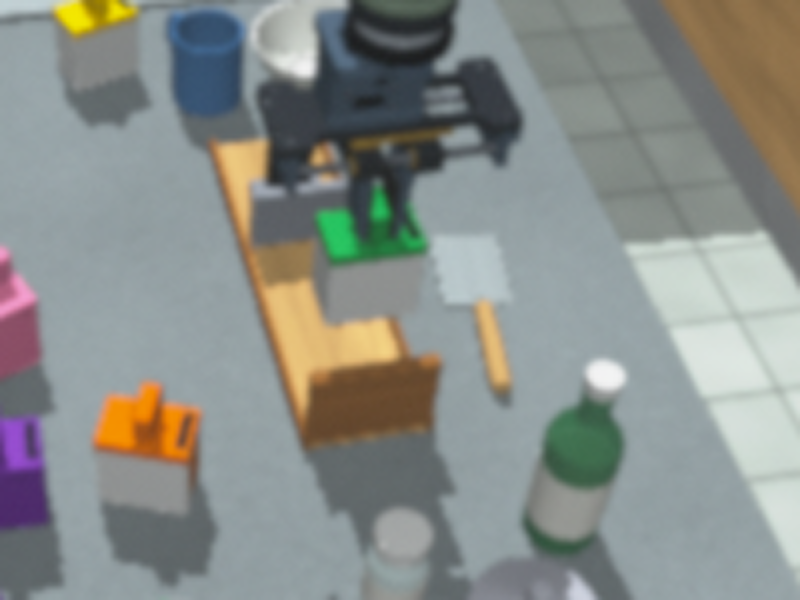

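The green box hangs upright at (370,265), with its label side away from the robot. The rack end wall is at (370,400). Lowering it next to the wall.

Emit:
move_arm:
  plan:
    - [[0.3, 0, -3], 0, 1]
    - [[0, 0, -3.5], 0, 1]
    - [[0, 0, -2.5], 0, 1]
    - [[0, 0, -1.2], 0, 1]
    - [[0, 0, -0.8], 0, 1]

```text
time_s: 10.95
ee_pos: [643.9, -96.8, 104.5]
ee_rot: [-180.0, -0.0, 91.4]
force: [0.4, 0.3, -1.5]
gripper_width: 15.9
gripper_force: 40.0
```

Emit:
move_arm:
  plan:
    - [[0, 0, -0.4], 0, 1]
    - [[0, 0, -0.3], 0, 1]
    - [[0, 0, -0.1], 0, 1]
    - [[0, 0, 0], 0, 1]

```text
time_s: 11.35
ee_pos: [644.7, -97.5, 97.7]
ee_rot: [179.9, 0.0, 91.3]
force: [0.4, 0.2, -1.9]
gripper_width: 15.8
gripper_force: 40.0
```

Emit:
move_arm:
  plan:
    - [[-0.1, 0, -0.1], 0, 1]
    - [[0, 0, -0.1], 0, 1]
    - [[0, 0, 0], 0, 1]

```text
time_s: 11.65
ee_pos: [643.4, -97.5, 95.3]
ee_rot: [180.0, 0.0, 91.3]
force: [0.5, -0.1, -0.9]
gripper_width: 16.1
gripper_force: 40.0
```

Emit:
move_arm:
  plan:
    - [[0, 0, 0], 0, 0.5]
    - [[0, 0, 0], 0, 0.35]
    - [[0, 0, 0], 0, 0.35]
    - [[0, 0, 2], 0, 0.35]
    - [[0, 0, 4], 0, 0.35]

```text
time_s: 12.15
ee_pos: [641.1, -97.1, 152.3]
ee_rot: [-179.6, -0.1, 91.3]
force: [0.7, 0.7, -0.5]
gripper_width: 53.1
gripper_force: 0.0
```

Emit:
move_arm:
  plan:
    - [[0, 0, 4], 0, 0.35]
    - [[-3, -0.5, 2], -4.5, 0.35]
    - [[-4, -1, 0], -4.5, 0.35]
    - [[-4, -1, 0], -4.5, 0.35]
    - [[-4, -1, 0], -4.5, 0.35]

```text
time_s: 12.65
ee_pos: [491.9, -132.6, 215.3]
ee_rot: [179.9, 0.0, 73.2]
force: [-0.2, -0.4, 0.5]
gripper_width: 59.5
gripper_force: 0.0
```

Emit:
move_arm:
  plan:
    - [[-3.7, -2.2, 0], -5, 0.35]
    - [[0, 0, 0], 0, 0.35]

```text
time_s: 12.85
ee_pos: [452.2, -155.6, 215.5]
ee_rot: [-179.9, 0.1, 68.1]
force: [1.2, -0.2, -0.2]
gripper_width: 58.9
gripper_force: 0.0
```

```bash
python3 look.py
```

```text
b
   ([635.4, -108.8, 94.5, 72.5, 1.6], 84.7, [[641.6, -97.0], [16.4, 39.6], 0.1, 119.0])
d
   ([484.2, 403.3, 77.6, 52.2, 20.4], 79.7, [[483.6, 402.8], [16.6, 41.0], 19.9, 110.4])
e
   ([453.6, -155.6, 77.0, 52.2, -23.0], 79.6, [[453.7, -156.1], [39.3, 16.2], 69.0, 110.3])
tall [([653.7, -106.1, 120.0, 68.3, 0.4], 626), ([638.4, 156.1, 44.6, 11.6, 2.8], 77)]
plate [([640.0, 100.8, 98.8, 11.7, 1.5], 149)]
tray [([641.5, 55.8, 387.9, 116.2, -88.4], 3506)]
tall [([635.6, 153.9, 42.3, 14.4, 8.7], 40), ([650.5, -97.9, 125.3, 93.2, 3.3], 397)]
plate [([634.7, 150.2, 32.3, 7.1, 4.0], 29), ([648.6, 98.8, 75.6, 16.5, 2.1], 81)]
tray [([682.3, 199.4, 106.2, 22.5, 74.6], 52), ([605.1, 226.4, 58.6, 44.9, 4.5], 84), ([639.5, -18.8, 252.3, 115.1, -89.4], 847)]
12.95 [ 456.4 -154.8  215.7] [179.9  -0.   68.3]
```

Emit:
move_arm:
  plan:
    - [[0, 0, -4], 0, 0.35]
    - [[0, 0, -4], 0, 0.35]
    - [[0, 0, -3], 0, 0.35]
    - [[0, 0, -1.2], 0, 0.35]
    - [[0, 0, -0.8], 0, 0.35]

```text
time_s: 13.45
ee_pos: [457.1, -153.8, 83.4]
ee_rot: [-179.9, -0.0, 68.4]
force: [0.7, -0.0, -0.2]
gripper_width: 59.1
gripper_force: 0.0
```

Emit:
move_arm:
  plan:
    - [[0, 0, 0], 0, 1]
    - [[0, 0, 0], 0, 1]
    - [[0, 0, 0], 0, 1]
    - [[0, 0, 0], 0, 1]
    - [[0, 0, 0], 0, 1]
  squeeze: 40

```text
time_s: 13.95
ee_pos: [456.6, -154.6, 85.6]
ee_rot: [179.9, -0.0, 68.3]
force: [-0.5, 0.0, 0.4]
gripper_width: 22.3
gripper_force: 0.0
```

Emit:
move_arm:
  plan:
    - [[0, 0, 0], 0, 1]
    - [[0, 0, 0], 0, 1]
    - [[0, 0, 0.5], 0, 1]
    - [[0, 0, 1.5], 0, 1]
    - [[0, 0, 3], 0, 1]

```text
time_s: 14.45
ee_pos: [454.5, -153.8, 133.6]
ee_rot: [-179.7, 0.0, 68.3]
force: [0.5, -0.2, -3.7]
gripper_width: 15.8
gripper_force: 40.0
```

Emit:
move_arm:
  plan:
    - [[0, 0, 4], 0, 1]
    - [[0, 0, 4], 0, 1]
    - [[1.5, 1, 0], 3, 1]
    - [[2.5, 1.5, 0], 3, 1]
    - [[3, 1.8, 0], 3, 1]

```text
time_s: 14.95
ee_pos: [526.3, -110.9, 214.3]
ee_rot: [-179.9, 0.0, 77.4]
force: [0.8, -0.2, -3.2]
gripper_width: 15.9
gripper_force: 40.0
```

Emit:
move_arm:
  plan:
    - [[3, 1.8, 0], 3, 1]
    - [[3, 1.8, 0], 3, 1]
    - [[3, 1.5, 0], 3, 1]
    - [[1.7, 1.2, 0], 3, 1]
    - [[0.9, 0.5, 0], 2, 1]

```text
time_s: 15.45
ee_pos: [643.4, -41.6, 212.6]
ee_rot: [-179.9, -0.1, 91.6]
force: [-0.2, -0.7, -3.0]
gripper_width: 15.3
gripper_force: 40.0
```

Emit:
move_arm:
  plan:
    - [[0, 0, 0], 0, 1]
    - [[0, 0, 0], 0, 1]

```text
time_s: 15.65
ee_pos: [641.3, -43.7, 214.1]
ee_rot: [-179.9, 0.0, 91.3]
force: [-0.7, 0.4, -2.8]
gripper_width: 16.0
gripper_force: 40.0
```

Emit:
move_arm:
  plan:
    - [[0, 0.1, -3], 0, 1]
    - [[0, 0, -3.5], 0, 1]
    - [[0, 0, -2.5], 0, 1]
    - [[0, 0, -1.2], 0, 1]
    - [[0, 0, -0.8], 0, 1]

```text
time_s: 16.15
ee_pos: [641.5, -43.1, 104.5]
ee_rot: [-180.0, 0.0, 91.3]
force: [1.0, 0.1, -3.1]
gripper_width: 15.5
gripper_force: 40.0
```

Emit:
move_arm:
  plan:
    - [[0, 0, -0.5], 0, 1]
    - [[0, 0, -0.2], 0, 1]
    - [[0, 0, -0.1], 0, 1]
    - [[0, 0, -0.1], 0, 1]
    - [[0, 0, 0], 0, 1]

```text
time_s: 16.65
ee_pos: [642.5, -42.4, 96.5]
ee_rot: [179.9, 0.0, 91.3]
force: [-0.4, -0.5, -3.0]
gripper_width: 15.8
gripper_force: 40.0
```

Smooth so far. I'll lower the last millimetre, release, rise and travel towards yellow at (482.5, 402), yaw 110.

Emit:
move_arm:
  plan:
    - [[0, 0, -0.1], 0, 1]
    - [[0, 0, 0], 0, 1]
    - [[0, 0, 0], 0, 0.5]
    - [[0, 0, 0], 0, 0.35]
    - [[0, 0, 0], 0, 0.35]

```text
time_s: 17.15
ee_pos: [642.7, -42.5, 95.5]
ee_rot: [179.9, 0.0, 91.3]
force: [0.3, -0.6, -0.6]
gripper_width: 37.1
gripper_force: 0.0
```

Emit:
move_arm:
  plan:
    - [[0, 0, 2], 0, 0.35]
    - [[0, 0, 4], 0, 0.35]
    - [[0, 0, 4], 0, 0.35]
    - [[0, 2, 2], 0, 0.35]
    - [[-1.6, 4, 0], 1.9, 0.35]

```text
time_s: 17.65
ee_pos: [629.8, 16.1, 219.3]
ee_rot: [179.4, 0.1, 93.1]
force: [-0.2, 1.0, -0.1]
gripper_width: 59.0
gripper_force: 0.0
```

Emit:
move_arm:
  plan:
    - [[-1.6, 4, 0], 1.9, 0.35]
    - [[-1.6, 4, 0], 1.9, 0.35]
    - [[-1.6, 4, 0], 1.9, 0.35]
    - [[-1.6, 4, 0], 1.9, 0.35]
    - [[-1.6, 4, 0], 1.9, 0.35]

```text
time_s: 18.15
ee_pos: [545.5, 219.1, 215.5]
ee_rot: [179.9, -0.0, 102.8]
force: [0.8, -0.8, 0.7]
gripper_width: 59.1
gripper_force: 0.0
```

Emit:
move_arm:
  plan:
    - [[-1.6, 4, 0], 1.9, 0.35]
    - [[-1.6, 4, 0], 1.9, 0.35]
    - [[-1.6, 4, 0], 1.9, 0.35]
    - [[0, 0, 0], 0, 0.35]
    - [[0, 0, 0], 0, 0.35]

```text
time_s: 18.65
ee_pos: [497.9, 338.2, 215.1]
ee_rot: [180.0, 0.0, 108.5]
force: [0.4, -0.3, -0.1]
gripper_width: 59.5
gripper_force: 0.0
```

```bash
python3 look.py
```

```text
b
   ([638.3, -96.7, 97.8, 93.5, 0.1], 85.0, [[641.5, -83.8], [70.1, 16.6], 89.8, 118.6])
d
   ([479.5, 400.5, 79.2, 53.9, 21.6], 79.5, [[480.5, 401.7], [15.4, 37.8], 19.4, 110.4])
e
   ([644.4, -58.2, 78.7, 77.2, -87.6], 86.6, [[652.8, -63.1], [77.2, 36.7], 88.2, 118.3])
   ([640.5, -57.0, 82.6, 76.3, -88.9], 86.6, [[641.0, -62.9], [17.3, 75.7], 0.2, 118.8])
tall [([651.2, -79.5, 121.6, 121.4, -89.5], 1029), ([638.3, 156.0, 43.8, 11.9, 2.3], 79)]
plate [([639.2, 101.2, 97.8, 11.8, 2.3], 148), ([635.1, 150.0, 39.4, 9.1, -13.5], 17)]
tray [([640.9, 55.7, 389.0, 116.2, -88.6], 2959)]
tall [([636.9, 154.6, 42.5, 14.5, 2.8], 38), ([650.5, -82.0, 132.8, 109.4, 83.5], 583)]
plate [([634.5, 150.9, 31.2, 8.4, 8.0], 32), ([638.2, 99.7, 97.9, 17.9, 2.0], 103)]
tray [([682.6, 200.0, 101.4, 22.6, 74.6], 52), ([638.7, 53.3, 396.4, 117.1, -88.3], 773)]
18.75 [498.6 336.7 215.1] [180.    0.  108.4]
```

Emit:
move_arm:
  plan:
    - [[-0.8, 3.3, 0], 1.6, 0.35]
    - [[-0.8, 3.2, 0], 0, 0.35]
    - [[0, 0, -4], 0, 0.35]
    - [[0, 0, -3.5], 0, 0.35]
    - [[0, 0, -2.5], 0, 0.35]

```text
time_s: 19.25
ee_pos: [482.3, 400.6, 112.8]
ee_rot: [-179.9, 0.1, 109.9]
force: [-0.1, -0.3, -1.0]
gripper_width: 59.0
gripper_force: 0.0
```

Emit:
move_arm:
  plan:
    - [[0, 0, -1.8], 0, 0.35]
    - [[0, 0, -1.2], 0, 0.35]
    - [[0, 0, 0], 0, 0.6]
    - [[0, 0, 0], 0, 1]
    - [[0, 0, 0], 0, 1]
  squeeze: 40

```text
time_s: 19.75
ee_pos: [483.2, 402.8, 86.4]
ee_rot: [179.8, -0.0, 110.0]
force: [0.4, -0.4, -0.3]
gripper_width: 38.0
gripper_force: 0.0
```

Emit:
move_arm:
  plan:
    - [[0, 0, 0], 0, 1]
    - [[0, 0, 0], 0, 1]
    - [[0, 0, 0], 0, 1]
    - [[0, 0, 0], 0, 1]
    - [[0, 0, 0.5], 0, 1]

```text
time_s: 20.25
ee_pos: [481.5, 402.0, 89.2]
ee_rot: [-179.9, 0.0, 110.0]
force: [0.1, -0.6, -3.6]
gripper_width: 16.0
gripper_force: 40.0
```

Emit:
move_arm:
  plan:
    - [[0, 0, 1.5], 0, 1]
    - [[0, 0, 3], 0, 1]
    - [[0, 0, 4], 0, 1]
    - [[0, 0, 4], 0, 1]
    - [[0.6, -1.5, 0], -1, 1]

```text
time_s: 20.75
ee_pos: [490.2, 390.8, 221.2]
ee_rot: [179.3, -0.3, 109.1]
force: [-0.0, 1.0, -2.0]
gripper_width: 15.8
gripper_force: 40.0
```

Emit:
move_arm:
  plan:
    - [[1.2, -3.0, 0], -1.7, 1]
    - [[1.5, -3.8, 0], -1.8, 1]
    - [[1.5, -3.8, 0], -1.8, 1]
    - [[1.5, -3.8, 0], -1.8, 1]
    - [[1.5, -3.8, 0], -1.8, 1]

```text
time_s: 21.25
ee_pos: [559.7, 203.2, 213.4]
ee_rot: [-179.8, 0.0, 100.0]
force: [0.6, 0.6, -3.1]
gripper_width: 15.4
gripper_force: 40.0
```

Emit:
move_arm:
  plan:
    - [[1.5, -3.8, 0], -1.8, 1]
    - [[1.5, -3.8, 0], -1.8, 1]
    - [[1.5, -3.8, 0], -1.8, 1]
    - [[1.5, -3.5, 0], -1.8, 1]
    - [[1.2, -2.7, 0], -1.6, 1]

```text
time_s: 21.75
ee_pos: [631.8, 26.6, 213.2]
ee_rot: [-179.8, 0.0, 91.1]
force: [1.0, 0.1, -2.9]
gripper_width: 16.1
gripper_force: 40.0
```

Emit:
move_arm:
  plan:
    - [[0.7, -1.7, 0], 0, 1]
    - [[0, 0, 0], 0, 1]
    - [[0, 0, 0], 0, 1]

```text
time_s: 22.05
ee_pos: [638.5, 13.0, 214.1]
ee_rot: [-179.9, -0.1, 91.3]
force: [-0.7, 0.6, -3.1]
gripper_width: 15.9
gripper_force: 40.0
```

Emit:
move_arm:
  plan:
    - [[0.2, 0, -3], 0, 1]
    - [[0, 0, -3.5], 0, 1]
    - [[0, 0, -2.5], 0, 1]
    - [[0, 0, -1.2], 0, 1]
    - [[0, 0, -0.8], 0, 1]

```text
time_s: 22.55
ee_pos: [640.7, 13.8, 104.2]
ee_rot: [-179.9, -0.0, 91.4]
force: [0.9, 0.2, -2.7]
gripper_width: 15.8
gripper_force: 40.0
```

Emit:
move_arm:
  plan:
    - [[0, 0, -0.4], 0, 1]
    - [[0, 0, -0.2], 0, 1]
    - [[0, 0, -0.1], 0, 1]
    - [[0, 0, 0], 0, 1]
    - [[0, 0, 0], 0, 1]

```text
time_s: 23.05
ee_pos: [641.6, 12.5, 98.7]
ee_rot: [179.9, 0.0, 91.3]
force: [-0.7, 0.3, -4.3]
gripper_width: 15.9
gripper_force: 40.0
```

Emit:
move_arm:
  plan:
    - [[0, 0, -0.1], 0, 1]
    - [[0, 0, -0.1], 0, 1]
    - [[0, 0, -0.1], 0, 1]
    - [[0, 0, 0], 0, 1]
    - [[0, 0, 0], 0, 1]

```text
time_s: 23.55
ee_pos: [641.4, 12.5, 95.5]
ee_rot: [180.0, 0.0, 91.3]
force: [-1.3, -0.1, 0.9]
gripper_width: 15.9
gripper_force: 40.0
```

Emit:
move_arm:
  plan:
    - [[0, 0, 0], 0, 0.5]
    - [[0, 0, 0], 0, 0.35]
    - [[0, 0, 0], 0, 0.35]
    - [[0, 0, 2], 0, 0.35]
    - [[0, 0, 4], 0, 0.35]

```text
time_s: 24.05
ee_pos: [639.1, 12.6, 152.1]
ee_rot: [-179.5, -0.0, 91.3]
force: [0.4, 0.1, 0.1]
gripper_width: 52.8
gripper_force: 0.0
```

Emit:
move_arm:
  plan:
    - [[0, 0, 4], 0, 0.35]
    - [[0, 2, 2], 8.5, 0.5]
    - [[0, 4, 0], 8.5, 0.5]
    - [[0, 4, 0], 8.5, 0.5]
    - [[-0.4, 4.2, 0], 8.5, 0.5]

```text
time_s: 24.55
ee_pos: [637.6, 155.6, 215.2]
ee_rot: [179.9, 0.0, 125.6]
force: [0.1, -0.2, -0.9]
gripper_width: 45.9
gripper_force: 0.0
```

Emit:
move_arm:
  plan:
    - [[0, 0, 0], 8.5, 0.5]
    - [[0, 0, 0], 8.5, 0.5]
    - [[0, 0, 0], 8.5, 0.5]
    - [[0, 0, 0], 8.5, 0.5]
    - [[0, 0, 0], 8.5, 0.5]

```text
time_s: 25.05
ee_pos: [637.3, 154.7, 214.9]
ee_rot: [180.0, -0.0, 168.2]
force: [0.1, 0.6, 0.5]
gripper_width: 45.6
gripper_force: 0.0
```

Emit:
move_arm:
  plan:
    - [[0, 0, 0], 8.5, 0.5]
    - [[0, 0, 0], 5, 0.5]
    - [[0, 0, 0], 0, 0.5]

```text
time_s: 25.35
ee_pos: [637.3, 154.6, 214.9]
ee_rot: [180.0, 0.0, -178.7]
force: [-0.1, -0.0, -0.8]
gripper_width: 45.1
gripper_force: 0.0
```

```bash
python3 look.py; python3 -c "
from h import *
d=env.grab_frame('side'); save(d,'placed',(200,120,400,270),4)"
```

```text
b
   ([638.5, -99.6, 98.4, 88.1, 0.4], 84.9, [[641.4, -85.1], [16.7, 67.3], 0.9, 118.6])
d
   ([637.8, -4.4, 81.3, 67.3, -88.2], 86.5, [[640.3, -5.4], [23.3, 76.8], 3.0, 118.6])
   ([640.1, -4.2, 86.4, 77.7, -86.5], 86.6, [[640.0, -8.9], [17.3, 79.3], 0.2, 118.9])
e
   ([643.6, -44.7, 111.9, 77.2, -88.7], 86.5, [[644.7, -43.7], [19.7, 115.2], 0.8, 118.7])
   ([641.7, -47.2, 110.8, 77.5, -88.7], 86.7, [[640.8, -47.2], [16.7, 113.0], 1.0, 118.9])
tall [([651.6, -51.4, 177.6, 119.1, -89.6], 1456)]
plate [([635.1, 100.0, 87.4, 11.1, 1.1], 113)]
tray [([642.9, -10.5, 255.7, 116.3, -88.7], 1183)]
tall [([636.5, 156.1, 42.6, 17.8, 3.1], 42), ([652.2, -54.9, 185.5, 113.4, 86.0], 754)]
plate [([635.4, 148.3, 32.3, 8.7, 5.6], 27), ([637.9, 98.3, 97.5, 17.6, 2.0], 101)]
tray [([683.0, 201.5, 106.2, 22.6, 74.6], 51), ([633.4, 54.3, 395.4, 111.4, -87.5], 578)]
25.45 [637.3 154.6 214.9] [ 180.     0.  -178.8]
```

View pics/placed.png

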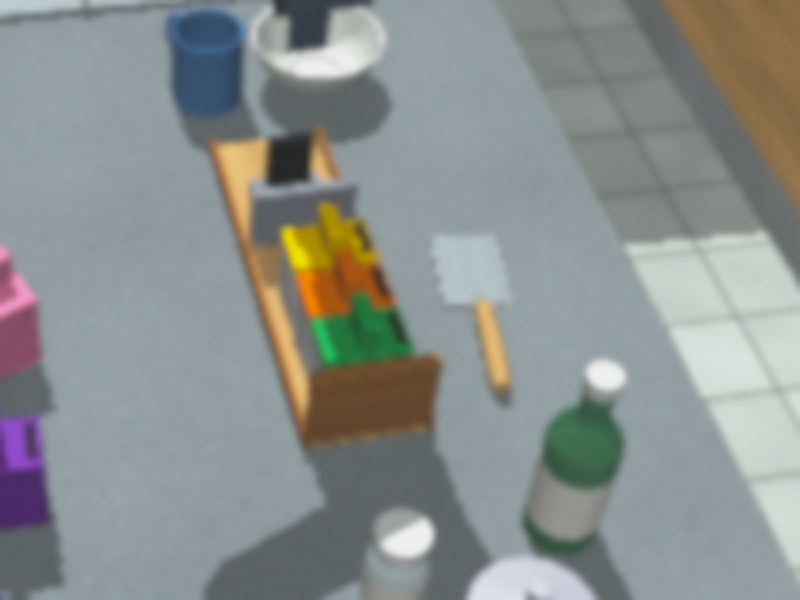

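All three boxes stand in the rack: green (365,330), orange (350,285), yellow (330,245), with their black stripes away from the robot. Next I'll grip the stop handle at (290,158).

Emit:
move_arm:
  plan:
    - [[0, 0.1, -4], 0, 0.5]
    - [[0, 0, -4], 0, 0.5]
    - [[0, 0, -3.5], 0, 0.5]
    - [[0, 0, -2], 0, 0.5]
    - [[0, 0, -1.4], 0, 0.5]

```text
time_s: 26.0
ee_pos: [636.4, 155.3, 63.9]
ee_rot: [-180.0, -0.2, -178.7]
force: [-0.4, -0.4, -0.7]
gripper_width: 45.7
gripper_force: 0.0
```

Emit:
move_arm:
  plan:
    - [[0, 0, -1], 0, 0.5]
    - [[0, 0, 0], 0, 0.8]
    - [[0, 0, 0], 0, 1]
    - [[0, 0, 0], 0, 1]
    - [[0, 0, 0], 0, 1]
  squeeze: 25

```text
time_s: 26.5
ee_pos: [638.0, 155.9, 57.2]
ee_rot: [179.9, 0.1, -178.7]
force: [-0.0, 3.7, 0.9]
gripper_width: 16.6
gripper_force: 0.9
```

Emit:
move_arm:
  plan:
    - [[0, 0, 0], 0, 1]
    - [[0, 0, 0], 0, 1]
    - [[0.02, -0.8, 0], 0, 1]
    - [[0.03, -1.2, 0], 0, 1]
    - [[0.02, -1, 0], 0, 1]

```text
time_s: 27.0
ee_pos: [638.9, 125.6, 57.2]
ee_rot: [180.0, 0.2, -178.6]
force: [-0.2, 2.6, 5.7]
gripper_width: 13.8
gripper_force: 25.0
```

Emit:
move_arm:
  plan:
    - [[0.02, -0.7, 0], 0, 1]
    - [[0.02, -0.7, 0], 0, 1]
    - [[0.01, -0.5, 0], 0, 1]
    - [[0.01, -0.5, 0], 0, 1]
    - [[0.01, -0.5, 0], 0, 1]

```text
time_s: 27.5
ee_pos: [639.7, 96.9, 57.2]
ee_rot: [179.9, 0.2, -178.7]
force: [1.4, 4.2, 5.1]
gripper_width: 13.6
gripper_force: 25.0
```

Emit:
move_arm:
  plan:
    - [[0.01, -0.3, 0], 0, 1]
    - [[0.01, -0.2, 0], 0, 1]
    - [[0, -0.2, 0], 0, 1]

```text
time_s: 27.8
ee_pos: [639.9, 91.1, 57.2]
ee_rot: [179.8, 0.2, -178.7]
force: [0.3, 7.9, 5.6]
gripper_width: 13.8
gripper_force: 25.0
```

Emit:
move_arm:
  plan:
    - [[0, -0.2, 0], 0, 1]
    - [[0, -0.2, 0], 0, 1]
    - [[0, 0, 0], 0, 1]

```text
time_s: 28.1
ee_pos: [640.0, 87.0, 57.2]
ee_rot: [179.8, 0.2, -178.7]
force: [0.7, 6.9, 5.1]
gripper_width: 13.9
gripper_force: 25.0
```

Emit:
move_arm:
  plan:
    - [[0, -0.1, 0], 0, 1]
    - [[0, -0.1, 0], 0, 1]
    - [[0, 0, 0], 0, 1]

```text
time_s: 28.4
ee_pos: [640.1, 85.9, 57.2]
ee_rot: [179.8, 0.2, -178.7]
force: [1.0, 8.3, 5.3]
gripper_width: 13.6
gripper_force: 25.0
```

Emit:
move_arm:
  plan:
    - [[0, -0.1, 0], 0, 1]
    - [[0, 0, 0], 0, 1]

```text
time_s: 28.6
ee_pos: [640.1, 85.9, 57.2]
ee_rot: [179.7, 0.2, -178.7]
force: [1.0, 12.8, 3.6]
gripper_width: 13.9
gripper_force: 25.0
```

Emit:
move_arm:
  plan:
    - [[0, -0.1, 0], 0, 1]
    - [[0, 0, 0], 0, 1]

```text
time_s: 28.8
ee_pos: [640.1, 85.9, 57.2]
ee_rot: [179.6, 0.2, -178.7]
force: [1.1, 14.2, 4.5]
gripper_width: 14.0
gripper_force: 25.0
```

Emit:
move_arm:
  plan:
    - [[0, -0.1, 0], 0, 1]
    - [[0, 0, 0], 0, 1]

```text
time_s: 29.0
ee_pos: [640.1, 85.9, 57.2]
ee_rot: [179.5, 0.2, -178.7]
force: [1.6, 18.2, 3.8]
gripper_width: 14.0
gripper_force: 25.0
```

The row is snug: it stopped dead at 18 N with the handle at y=86, against a predicted 85. I'll relax slightly, release and rise.

Emit:
move_arm:
  plan:
    - [[0, 0.2, 0], 0, 1]
    - [[0, 0, 0], 0, 0.8]
    - [[0, 0, 0], 0, 0.6]
    - [[0, 0, 0], 0, 0.55]
    - [[0, 0, 0], 0, 0.5]

```text
time_s: 29.5
ee_pos: [638.3, 81.6, 55.4]
ee_rot: [-180.0, -0.1, -178.7]
force: [0.5, -0.4, -0.2]
gripper_width: 39.6
gripper_force: 0.0
```

Emit:
move_arm:
  plan:
    - [[0, 0, 0], 0, 0.5]
    - [[0, 0, 1], 0, 0.5]
    - [[0, 0, 3], 0, 0.5]
    - [[0, 0, 4], 0, 0.5]
    - [[0, 0, 4], 0, 0.5]

```text
time_s: 30.0
ee_pos: [638.6, 82.3, 177.7]
ee_rot: [-180.0, -0.0, -178.7]
force: [1.4, 0.0, -0.9]
gripper_width: 45.4
gripper_force: 0.0
```

Emit:
move_arm:
  plan:
    - [[0, 0, 4], 0, 0.35]
    - [[-4, 0, 0], -8, 0.35]
    - [[-4, 0, 0], -8, 0.35]
    - [[-4, 0, 0], -8, 0.35]
    - [[-4, 0, 0], -8, 0.35]

```text
time_s: 30.5
ee_pos: [477.3, 82.3, 216.7]
ee_rot: [180.0, 0.0, 149.0]
force: [-0.4, 0.2, 0.6]
gripper_width: 59.2
gripper_force: 0.0
```

```bash
cat > tm.py <<'E'
from h import *
import sys
t=env.grab_frame("top");s=env.grab_frame("side")
for n,d in(("t",t),("s",s)):
    P=cloud(d);hsv=cv2.cvtColor(d["frame"],cv2.COLOR_RGB2HSV).astype(int)
    near=np.hypot(P[...,0]-447,P[...,1]+341)<70
    q=P[near&(P[...,2]>33)&(P[...,2]<46)]
    if len(q)<20: print(n,"hidden"); continue
    c,rad=cv2.minEnclosingCircle(q[:,:2].astype(np.float32)); print(n,"case",np.round(c,1),round(rad,1))
    red=near&((hsv[...,0]<8)|(hsv[...,0]>170))&(hsv[...,1]>90); grn=near&(hsv[...,0]>40)&(hsv[...,0]<85)&(hsv[...,1]>50)
    for nm,m in(("ptr",red&(P[...,2]>60)),("redmark",red&(P[...,2]<48)),("green",grn&(P[...,2]<60))):
        q=P[m]
        if len(q): g=np.nanmean(q,0); print(nm,len(q),np.round(g,1),"ang",np.degrees(np.arctan2(g[1]-c[1],g[0]-c[0])).round(1))
    b=P[near&(P[...,2]>68)&(P[...,2]<90)]
    if len(b)>5: print("bar",rect(b[:,:2]))
E
python3 tm.py; python3 look.py; python3 -c "
from h import *
d=env.grab_frame('side'); save(d,'snug',(200,120,400,270),4)"
```

```text
t case [ 448.6 -341.2] 50.6
ptr 18 [ 431.3 -345.9   78.6] ang -164.7
green 8 [ 447.1 -298.7   40.5] ang 91.9
bar [447.5, -341.4, 62.4, 17.9, 16.1]
s case [ 445.6 -342.2] 50.7
ptr 18 [ 428.7 -346.2   78.3] ang -166.6
redmark 1 [ 407.2 -366.6   44.2] ang -147.5
green 6 [ 444.9 -297.8   39.8] ang 91.0
bar [445.2, -342.6, 61.8, 17.4, 16.3]
b
   ([638.0, -100.6, 98.7, 86.6, 1.1], 85.4, [[641.9, -88.6], [17.5, 72.5], 0.5, 118.1])
d
   ([639.6, -12.4, 92.4, 90.2, -88.0], 84.4, [[654.5, -21.0], [40.4, 76.9], 2.6, 118.7])
   ([634.0, -15.9, 94.1, 84.5, -4.0], 85.9, [[640.1, -22.5], [15.8, 78.1], 1.4, 118.6])
e
   ([643.9, -53.2, 112.1, 77.7, -89.1], 86.4, [[655.4, -53.3], [41.0, 113.3], 1.6, 118.8])
   ([641.6, -56.4, 112.9, 77.8, -89.4], 86.2, [[641.5, -56.6], [17.5, 115.6], 1.0, 118.4])
tall [([646.9, -54.9, 170.7, 111.7, -89.4], 1328)]
plate [([642.9, 26.9, 99.5, 14.2, 1.9], 145)]
tray [([684.2, 144.9, 210.7, 23.9, -87.7], 415), ([597.7, -52.9, 173.0, 23.8, -87.7], 376)]
tall [([637.0, 84.1, 41.9, 19.5, 6.7], 42), ([642.2, -60.1, 166.2, 110.7, -88.5], 711)]
plate [([638.0, 79.2, 30.8, 7.5, 1.9], 26), ([596.1, 20.3, 19.5, 11.5, -83.5], 16)]
tray [([638.4, 53.6, 396.0, 116.2, -88.5], 914)]
30.7 [478.8  82.5 217.2] [1.799e+02 1.000e-01 1.494e+02]
```

View pics/snug.png

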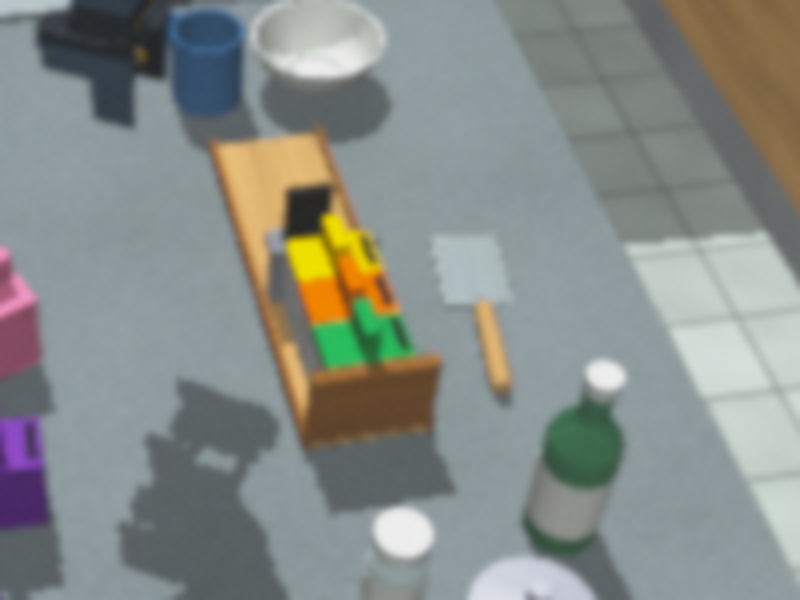

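The row is snug: yellow, orange and green sit tight between the stop at (300,240) and the wall at (370,395). The timer's pointer is at -164° and its green mark at about 91.5°, so it needs about 105° clockwise. Now moving above the timer, fingers across the bar.

Emit:
move_arm:
  plan:
    - [[-0.3, -3, 0], 4.6, 0.35]
    - [[-0.3, -4.4, 0], 4.6, 0.35]
    - [[-0.3, -4.4, 0], 4.6, 0.35]
    - [[-0.3, -4.4, 0], 4.6, 0.35]
    - [[-0.3, -4.4, 0], 4.6, 0.35]

```text
time_s: 31.25
ee_pos: [465.2, -125.8, 216.2]
ee_rot: [-180.0, 0.1, 172.6]
force: [0.8, 1.3, -0.0]
gripper_width: 59.1
gripper_force: 0.0
```

Emit:
move_arm:
  plan:
    - [[-0.3, -4.4, 0], 4.6, 0.35]
    - [[-0.3, -4.4, 0], 4.6, 0.35]
    - [[-0.3, -4.4, 0], 4.6, 0.35]
    - [[-0.3, -4.4, 0], 4.6, 0.35]
    - [[-0.4, -4.2, 0], 4.6, 0.35]

```text
time_s: 31.75
ee_pos: [448.6, -344.7, 215.9]
ee_rot: [-180.0, 0.0, -164.5]
force: [0.8, 1.3, -0.3]
gripper_width: 59.3
gripper_force: 0.0
```

Emit:
move_arm:
  plan:
    - [[0, 0, 0], 0, 0.35]
    - [[0, 0, 0], 0, 0.35]
    - [[0, 0, 0], 0, 0.35]

```text
time_s: 32.05
ee_pos: [448.4, -341.1, 215.7]
ee_rot: [180.0, -0.0, -164.7]
force: [0.8, 0.4, -0.5]
gripper_width: 59.2
gripper_force: 0.0
```

```bash
python3 -c "
from h import *
s=env.state();print(np.round(s['ee_pos'],1),np.round(s['ee_rot'],1),np.round(s['qpos'],1))"; python3 tm.py
```

```text
[ 448.4 -341.1  215.7] [ 180.    -0.  -164.7] [ -38.5   17.2   91.     0.    71.8 -143.8]
t case [ 445.3 -321.8] 43.9
green 8 [ 446.9 -298.3   41.9] ang 86.1
s case [ 444.8 -342.8] 50.4
ptr 22 [ 428.2 -346.2   78. ] ang -168.6
green 7 [ 444.9 -299.    40.1] ang 89.9
bar [445.2, -343.6, 62.4, 18.2, 14.5]
```

Emit:
move_arm:
  plan:
    - [[-0.1, 0, -4], 0, 0.35]
    - [[0, 0, -4], 0, 0.35]
    - [[0, 0, -3.5], 0, 0.35]
    - [[0, 0, -2], 0, 0.35]
    - [[0, 0, -1.2], 0, 0.35]

```text
time_s: 32.65
ee_pos: [446.5, -339.8, 67.4]
ee_rot: [179.9, -0.1, -164.6]
force: [1.0, -0.9, -0.2]
gripper_width: 59.1
gripper_force: 0.0
```

Emit:
move_arm:
  plan:
    - [[0, 0, -1.0], 0, 0.35]
    - [[0, 0, -0.5], 0, 0.35]
    - [[0, 0, 0], 0, 0.35]

```text
time_s: 32.95
ee_pos: [447.1, -341.4, 54.1]
ee_rot: [-180.0, 0.0, -164.7]
force: [-0.9, -0.5, 0.4]
gripper_width: 58.9
gripper_force: 0.0
```

Emit:
move_arm:
  plan:
    - [[0, 0, 0], 0, 0.7]
    - [[0, 0, 0], 0, 0.8]
    - [[0, 0, 0], 0, 1]
    - [[0, 0, 0], 0, 1]
    - [[0, 0, 0], 0, 1]
  squeeze: 40

```text
time_s: 33.45
ee_pos: [446.9, -341.5, 54.2]
ee_rot: [-180.0, 0.0, -164.7]
force: [-1.0, 0.6, -0.2]
gripper_width: 21.9
gripper_force: 0.0
```

Emit:
move_arm:
  plan:
    - [[0, 0, -0.3], 0, 0.77]
    - [[0, 0, -0.2], 0, 0.77]
    - [[0, 0, -0.1], 0, 0.77]
    - [[0, 0, 0], 0, 0.77]

```text
time_s: 33.85
ee_pos: [446.7, -341.3, 48.3]
ee_rot: [180.0, -0.0, -164.7]
force: [-1.5, 0.5, 4.2]
gripper_width: 21.2
gripper_force: 2.0
```

Emit:
move_arm:
  plan:
    - [[0, 0, -0.1], 0, 0.77]
    - [[0, 0, -0.1], 0, 0.77]
    - [[0, 0, 0], 0, 0.77]

```text
time_s: 34.15
ee_pos: [446.8, -341.4, 48.2]
ee_rot: [-180.0, 0.0, -164.7]
force: [-4.4, 3.9, 17.3]
gripper_width: 20.9
gripper_force: 8.2
```

Emit:
move_arm:
  plan:
    - [[0, 0, 0], 0, 1]
    - [[0, 0, 0], 0, 1]
    - [[0, 0, 0], 0, 1]
  squeeze: 40

```text
time_s: 34.45
ee_pos: [446.7, -340.5, 48.2]
ee_rot: [179.9, 0.0, -164.7]
force: [-3.7, 5.4, 16.6]
gripper_width: 15.9
gripper_force: 43.5
```

Emit:
move_arm:
  plan:
    - [[0, 0, 0], -3, 1]
    - [[0, 0, 0], -5, 1]
    - [[0, 0, 0], -5, 1]
    - [[0, 0, 0], -5, 1]
    - [[0, 0, 0], -2, 1]

```text
time_s: 34.95
ee_pos: [446.8, -340.7, 48.2]
ee_rot: [179.9, 0.0, 175.2]
force: [-3.0, 5.4, 17.2]
gripper_width: 15.6
gripper_force: 43.5
```

Emit:
move_arm:
  plan:
    - [[0, 0, 0], -5, 1]
    - [[0, 0, 0], -5, 1]
    - [[0, 0, 0], -5, 1]
    - [[0, 0, 0], -5, 1]
    - [[0, 0, 0], -5, 1]

```text
time_s: 35.45
ee_pos: [446.7, -340.9, 48.2]
ee_rot: [180.0, -0.0, 150.1]
force: [-5.0, 4.7, 17.5]
gripper_width: 15.9
gripper_force: 43.5
```

```bash
python3 tm.py; python3 -c "
from h import *
d=env.grab_frame('side'); save(d,'turn',(205,245,285,305),8)"
```

```text
t case [ 454.1 -325.2] 45.9
green 8 [ 447.2 -298.7   40.3] ang 104.8
s case [ 445.4 -343.3] 49.6
redmark 2 [ 406.  -364.1   40. ] ang -152.2
bar [467.4, -359.2, 13.2, 7.0, 22.9]
```

View pics/turn.png

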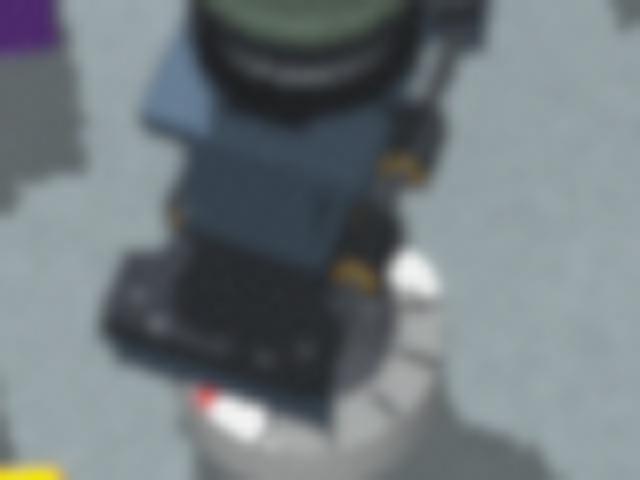

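The green mark hasn't moved and the red mark still shows at (205,398), so the case isn't spinning. Continuing the turn.

Emit:
move_arm:
  plan:
    - [[0, 0, 0], -5, 1]
    - [[0, 0, 0], -5, 1]
    - [[0, 0, 0], -5, 1]
    - [[0, 0, 0], -5, 1]
    - [[0, 0, 0], -5, 1]

```text
time_s: 36.1
ee_pos: [446.5, -341.1, 48.2]
ee_rot: [180.0, -0.0, 125.1]
force: [-5.1, 3.8, 17.1]
gripper_width: 15.9
gripper_force: 43.5
```

Emit:
move_arm:
  plan:
    - [[0, 0, 0], -5, 1]
    - [[0, 0, 0], -5, 1]
    - [[0, 0, 0], -5, 1]
    - [[0, 0, 0], -5, 1]
    - [[0, 0, 0], -5, 1]

```text
time_s: 36.6
ee_pos: [446.4, -341.2, 48.2]
ee_rot: [-180.0, -0.0, 100.2]
force: [-5.0, 2.8, 16.9]
gripper_width: 16.3
gripper_force: 43.5
```

Emit:
move_arm:
  plan:
    - [[0, 0, 0], -5, 1]
    - [[0, 0, 0], -3.9, 1]
    - [[0, 0, 0], 0, 1]
    - [[0, 0, 0], 0, 1]

```text
time_s: 37.0
ee_pos: [446.3, -341.2, 48.2]
ee_rot: [-180.0, -0.0, 91.4]
force: [-4.5, 3.6, 16.5]
gripper_width: 15.9
gripper_force: 43.5
```

Emit:
move_arm:
  plan:
    - [[0, 0, 0.1], 0, 1]
    - [[0, 0, 0], 0, 0.75]
    - [[0, 0, 0], 0, 0.65]
    - [[0, 0, 0.2], 0, 0.5]
    - [[0, 0, 0.5], 0, 0.5]

```text
time_s: 37.5
ee_pos: [446.3, -341.1, 53.5]
ee_rot: [-179.9, -0.1, 91.4]
force: [-0.7, 0.3, 0.2]
gripper_width: 43.7
gripper_force: 0.0
```

Emit:
move_arm:
  plan:
    - [[0, 0, 2], 0, 0.5]
    - [[0, 0, 4], 0, 0.5]
    - [[0, 0, 4], 0, 0.5]
    - [[0, 0, 4], 0, 0.5]
    - [[0, 0, 2], 0, 0.5]

```text
time_s: 38.0
ee_pos: [447.6, -342.2, 217.7]
ee_rot: [179.8, 0.2, 91.4]
force: [1.0, 0.6, 0.7]
gripper_width: 45.7
gripper_force: 0.0
```

Emit:
move_arm:
  plan:
    - [[0, 4, 0], 0, 0.5]
    - [[0, 4, 0], 0, 0.5]
    - [[0, 4, 0], 0, 0.5]
    - [[0, 4, 0], 0, 0.5]
    - [[0, 4, 0], 0, 0.5]

```text
time_s: 38.5
ee_pos: [446.2, -140.0, 213.9]
ee_rot: [-180.0, -0.0, 91.4]
force: [0.2, 0.2, 0.4]
gripper_width: 45.6
gripper_force: 0.0
```

Emit:
move_arm:
  plan:
    - [[0, 4, 0], 0, 0.5]
    - [[0, 4, 0], 0, 0.5]
    - [[0, 4, 0], 0, 0.5]
    - [[0, 4, 0], 0, 0.5]
    - [[0, 0, 0], 0, 0.5]

```text
time_s: 39.0
ee_pos: [446.2, 22.1, 213.9]
ee_rot: [-180.0, -0.1, 91.7]
force: [-0.3, -1.3, 0.5]
gripper_width: 45.5
gripper_force: 0.0
```

```bash
python3 tm.py; python3 look.py; python3 -c "
from h import *
d=env.grab_frame('top'); save(d,'fin',(340,195,412,255),8)
d=env.grab_frame('side'); save(d,'finside',s=1.5)"
```

```text
t case [ 448.4 -340.4] 50.2
ptr 18 [ 446.5 -321.7   77.3] ang 95.6
green 8 [ 447.2 -298.7   40.2] ang 91.7
bar [446.9, -339.7, 60.6, 14.8, -87.8]
s case [ 443.9 -342.5] 51.0
ptr 18 [ 445.3 -325.8   78. ] ang 85.4
redmark 1 [ 407.5 -363.1   37.7] ang -150.5
bar [445.3, -341.1, 65.8, 16.1, -88.8]
b
   ([637.3, -98.7, 98.5, 89.7, 2.6], 85.1, [[642.1, -88.0], [17.1, 70.7], 0.6, 118.5])
d
   ([645.4, -10.1, 93.7, 76.4, 87.1], 85.1, [[654.9, -21.7], [40.3, 77.4], 1.5, 118.8])
   ([634.9, -9.9, 87.5, 84.4, -86.1], 85.9, [[640.3, -21.6], [16.6, 76.8], 0.6, 118.9])
e
   ([644.8, -54.6, 109.1, 76.8, -89.2], 86.9, [[655.7, -54.3], [40.2, 115.2], 0.9, 118.2])
   ([640.8, -54.9, 112.0, 76.1, -88.8], 86.5, [[641.4, -55.9], [17.6, 114.0], 1.8, 118.7])
tall [([646.6, -58.6, 163.7, 110.9, -89.5], 1237), ([641.0, 83.7, 44.7, 11.5, 2.4], 78)]
plate [([653.4, 28.9, 77.9, 11.4, 1.5], 110)]
tray [([639.0, 144.2, 212.0, 115.8, -88.3], 1816), ([598.2, -104.4, 71.1, 20.3, -88.4], 154)]
tall [([636.6, 81.4, 41.3, 15.5, -2.7], 42), ([642.4, -60.1, 166.3, 109.9, -88.3], 710)]
plate [([637.5, 79.0, 30.1, 7.8, 9.4], 25), ([596.0, 22.7, 17.4, 10.9, -84.4], 13)]
tray [([638.5, 54.1, 394.8, 116.4, -88.5], 903)]
39.2 [446.7  17.7 213.9] [-180.     0.    91.4]
```

View pics/fin.png

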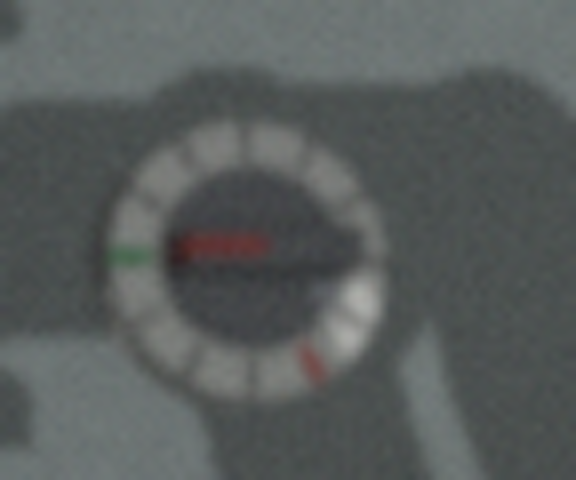

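View pics/finside.png

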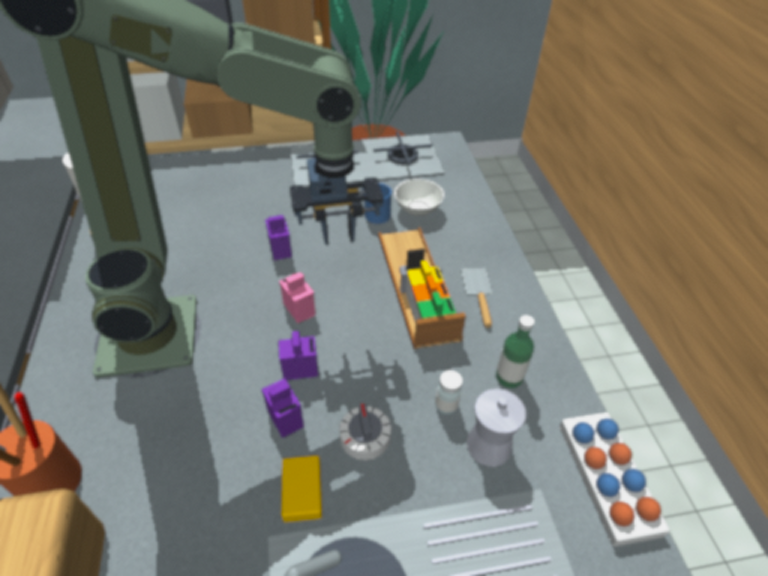

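The final top crop shows the pointer at (180–270,245) in line with the green mark at (130,256). The bar is at 91–92°, the mark at about 91.5°, and the case hasn't moved. The side view shows the row tight in the rack and the bystanders where they were, so I'm handing in.

```bash
python3 -c "
from workcell import env
print(env.job_done())"
```

```text
the job is handed in; nothing more can be done
None
```

I've handed the job in at about 39 s; no verdict came back. The green, orange and yellow boxes (the only ones present) stand upright and snug in the rack with their labels facing away from the robot, and the timer's pointer is within about 1° of the green 20-minute mark, its case unmoved.

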